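# Put the scoop away and close up the coffee caddy

### The arm

A 6-joint arm with a two-finger parallel gripper is mounted at the origin on a cart in front of the work surface, level with it; the furniture and walls round the work are solid. World frame = base frame: x ahead of the robot, y to its left, z up, the work surface at z = 0. Lengths are in m, angles in rad, forces in N, time in s.
With the tool pointing down it reaches from about 0.35 to 0.975 m from the base axis. Payload 7.1 kg.
Tool frame: the origin (TCP) lies on the centre line of the jaws, within the pads' length; the fingertips stand 19 mm ahead of it and the grasp point (between the pads) is the TCP; z points along the fingers, y is the line along which they close (so a half turn about z gives the same grasp; the last joint's range is limited). The gripper opens to 88 mm and grips with 3 to 60 N. Pads are 20 mm wide; open, the fingers measure 115 mm over their backs; the gripper's body (75 mm by 178 mm) begins 61 mm behind the grasp point.
Start: joints at [1.093, 0.423, 1.63, -0, 1.089, -0.019], TCP at [0.277, 0.56, 0.242] pointing down, gripper open.
Joint ranges: [-3, 3], [-0.9, 2.11], [0.09, 2.58], [-1.31, 4.45], [0.11, 2.69], [-2.54, 2.54]. Speed limits (rad/s): [2.39, 2.39, 3.01, 3.14, 3.14, 3.14].

### API

Orientations are given as a 3x3 rotation matrix whose columns are the frame's x, y, z axes.
In Python, from station import arm, camrig, readout gives the robot as it stands (arm), with the cameras (camrig) and the readings (readout).
- The arm moves only by the tool advance, called after ">>>" by a JSON object that holds its "fn" and its "kwargs", one argument or row to a line. Schema: {"type":"object","properties":{"moves":{"type":"object","properties":{"offsets":{"type":"array","items":{"type":"array","items":{"type":"number"},"minItems":5,"maxItems":5},"minItems":1,"maxItems":8}},"additionalProperties":false,"required":["offsets"]},"clamp_n":{"type":"number"},"only":{"type":"string"},"quiet":{"type":"boolean"},"lines":{"type":"string"}},"required":["moves"],"additionalProperties":false}. moves is an object whose key "offsets" holds a list of rows, 1 to 8 of them, each of 5 numbers: the opening from 0.0 (shut) to 1.0 (fully open), then dx, dy, dz in m, then a turn about the tool's z in rad; each row shifts and turns the commanded pose from where the row before left it, along the tool's axes as they then stand; what a row does not reach is not made up. A row lasts 1/12 s, in which the tool goes at most 0.0417 m and 0.125 rad, less where a joint would pass 70% of its speed; a pose out of reach is approached as far as the arm can. The fingers move at their own pace and stop on an object; clamp_n is the grip in N (left out, the last holds). Time passes only in rows, so rows that do not move let the fingers close. The tool returns the time, the measured TCP pose, the force, the opening and the grip force at its end. only (a regular expression) keeps the lines of the reply that match it, lines (a string "A,B") keeps lines A to B, and quiet returns only ok. Input that does not fit is refused with a message, and nothing moves.
- readout.state(): the state, without advancing time (a new reading comes with each control period).
- camrig.snapshot(name): name is "side" or "top" or "wrist"; returns a dict with "image" (400x640x3 uint8, blue, green, red), "K" (3x3 intrinsics, pixels), "position" and "attitude" of the camera in the world; the wrist camera has in their place "hand_eye" (4x4, takes a point from camera to tool coordinates, whose origin is the TCP and whose axes are the flange's). Camera axes: x right, y up, looking along -z (the intrinsics and any distortion apply to the point x, -y, -z); pixel columns grow to the right and rows downward; lengths in m; the calibration is good to about 2 mm. A picture is of the moment at which its call begins: read the wrist's pose just before it. There is no depth.
- arm.job_done(): hands the job in; it is judged then, once.
The state is a dict: "time": time; "qpos": joint angles; "joint_velocities": joint speeds; "effort": joint torques, N m; "tcp_pos": TCP position; "tool_rot": TCP orientation; "force": force on the tool from outside, world axes, zero at the start; "moment": the same for the moment, N m; "gripper_width": opening from 0.0 (shut) to 1.0 (fully open); "finger_force": force on a finger pad.
Only numpy, scipy, OpenCV 4.12 (cv2) and the standard library are available. Lean on these libraries where they do the work, as an engineer would, in place of code of your own. Each camera call takes 0.05 s, during which the arm holds its last target. There are 200 camera calls.

### The job

Put the coffee scoop away in the long empty bay of the open coffee caddy, lying flat on the bottom. Then close the caddy: push its lid from behind until it is past upright, let go, and let its own weight swing it fully shut. Once it is shut, bring the carrying handle over from the back until it lies down fully on the front edge of the lid; leave the pods in the caddy and do not shift the pot, the tin or the spice jar standing round it.

Things in the scene. Friction and masses are not known exactly. Their poses are not given: they have to be found in the camera images.
- caddy: Low grey-green steel box, fixed, 165 (its x) x 200 (y) x 70 mm high, walls 4 mm. Origin: centre of underside. Front is its -x side (faces roughly the robot's right), lid hinge along the +x rim. Inner floor at z 8 mm. A 4 mm divider along y at x 14 mm, top at z 53 mm, parts the empty scoop bay in front (x -78 to 12, y -96 to 96 mm) from the narrower rear bay with three pods.
- scoop_bay (a point): Centre of the floor of the empty scoop bay, caddy frame (-33, 0, 10) mm (2 mm over the floor).
- caddy_lid (a joint): Lid angle: 0 shut, 2.0 leaning back on its stop (settles there at the start). Grey-green lid, 173 mm from hinge axis to free edge, 208 mm wide, 6 mm thick, 10 mm skirts on its underside, 0.3 kg. Hinge damped 0.1 N m s/rad, no spring or catch. Balances near upright (about 1.55); under 1.4 it swings shut by itself in a second or two, over 1.7 it falls back.
- lid_hinge (a point): Centre of the lid's hinge axis (along the caddy's y), caddy frame (86.5, 0, 72) mm.
- lid_edge (a point): Middle of the lid's free edge, 173 mm from the hinge axis, moves with the lid. When the lid leans back it stands about 230 mm above the countertop, behind (+x of) the hinge.
- caddy_handle (a joint): Angle of the carrying handle about its pivot: 0 lying back behind the caddy, 1.23 upright, 2.464 fully down on the lid's front edge. Steel wire bail, 0.16 kg, arms outside the two ends of the caddy; swings nearly freely and falls to whichever side of upright it is on. It passes over the shut lid; an open lid blocks it.
- handle_pivot (a point): Middle of the handle's pivot axis (along the caddy's y), caddy frame (25, 0, 48) mm.
- handle_grip (a point): Centre of the round wooden grip of the handle: 16 mm thick, 120 mm long along the caddy's y, 111.3 mm from the pivot axis, moves with the handle. Lying back it is at caddy frame (130, 0, 85) mm, 45 mm behind the box with free space all round; fully forward at (-80, 0, 85) mm, on the lid's front edge.
- scoop: Steel coffee scoop, 148 mm long (its y), 46 mm wide, 26 mm high, 45 g, standing on its bowl with the bowl's mouth up. Origin under its middle, on the surface it lies on, z up. The round bowl is at +y (y +28 to +74 mm), the flat handle runs to -y and slopes down to the surface at y = -74 mm.
- scoop_grip (a point): Point on the scoop's handle to grasp, 8 mm from the origin toward the bowl, 23 mm above the origin: the handle is 12 mm wide (its x) and 6 mm thick here.
- pod_0: White brew pod, 51 mm across, 43 mm high, loose in the rear bay of the caddy; origin under its centre.
- pod_1: As pod_0, the middle one of the row.
- pod_2: As pod_0.
- sugar_pot: Bystander: cream stoneware pot with a knobbed lid, 87 mm across, 116 mm high, left of the caddy; origin under its centre.
- tea_tin: Bystander: purple square tin with a wooden lid, 58 mm across, 75 mm high; origin under its centre.
- cinnamon_jar: Bystander: glass spice jar with a green label and a black cap, 40 mm across, 105 mm high; origin under its centre.

How it is judged:
On the way, in this order (a step that is already met when the one before it is completed fails the run):
1. the scoop lies flat on the floor of the empty bay, let go, with the lid still open (x of scoop in the frame of caddy between -0.065 and 0 m and y of scoop in the frame of caddy between -0.03 and 0.03 m and z of scoop in the frame of caddy between 0 and 0.022 m and angle between scoop's own z axis and vertical below 0.25 rad and contact force between the fingers and scoop below 0.1 N and linear speed of scoop below 0.03 m/s and value of joint caddy_lid above 1.5 rad), for 0.2 s.
2. the lid, past upright, swings down by its own weight with the robot touching no part of the caddy (value of joint caddy_lid between 0.15 and 1.1 rad and velocity of joint caddy_lid below -0.05 rad/s and contact force between each of the arm, the fingers and caddy below 0.1 N), for 0.15 s.
3. the lid is fully shut while the handle still lies behind upright (value of joint caddy_lid below 0.03 rad and value of joint caddy_handle below 1 rad), for 0.1 s.
At the end, for the whole second after the job is handed in: Scoop flat (0.25 rad) on the floor of the empty bay (origin within 33 mm of mid-bay in x, 30 mm in y, below 22 mm in z, caddy frame), the three pods in the rear bay, lid shut (under 0.03 rad), handle fully forward (over 2.42 rad), nothing held (x of scoop in the frame of caddy between -0.065 and 0 m and y of scoop in the frame of caddy between -0.03 and 0.03 m and z of scoop in the frame of caddy between 0 and 0.022 m and angle between scoop's own z axis and vertical below 0.25 rad and value of joint caddy_lid below 0.03 rad and value of joint caddy_handle above 2.42 rad and linear speed of scoop below 0.02 m/s and contact force between the fingers and caddy below 0.1 N and x of pod_0 in the frame of caddy between 0.01 and 0.085 m and z of pod_0 in the frame of caddy between 0 and 0.03 m and x of pod_1 in the frame of caddy between 0.01 and 0.085 m and z of pod_1 in the frame of caddy between 0 and 0.03 m and x of pod_2 in the frame of caddy between 0.01 and 0.085 m and z of pod_2 in the frame of caddy between 0 and 0.03 m); the robot touches nothing.
It fails at once if the sugar pot is moved by more than 25 mm or tipped (distance of sugar_pot from where it was at the start of the episode above 0.025 m or angle between sugar_pot's own z axis and vertical above 0.35 rad).
It fails at once if the tea tin is moved by more than 25 mm or tipped (distance of tea_tin from where it was at the start of the episode above 0.025 m or angle between tea_tin's own z axis and vertical above 0.35 rad).
It fails at once if the cinnamon jar is moved by more than 25 mm or tipped (distance of cinnamon_jar from where it was at the start of the episode above 0.025 m or angle between cinnamon_jar's own z axis and vertical above 0.35 rad).
It also fails if it takes over 64 s, if anything falls off the work surface, if the arm or the gripper's body presses on something with over 40 N, if the wrist force passes 120 N, or if a joint passes its speed limit or range.

## Working session

There is one attempt and no reset: what is moved stays moved. The work goes in short steps, Python scripts to look and compute and a tool call to move; the robot and the scene stay as the last step left them, time stands still between calls to the robot, and variables do not carry over. Pictures are saved under pics/ and viewed, at most 10 in all, crops included, and the job is handed in when it is done.

```bash
ls; mkdir -p pics
```

Run:
```python
from station import arm, camrig, readout
import cv2,numpy as np
s=readout.state();print(s['time'],s['tcp_pos'],np.round(s['tool_rot'],3).tolist(),s['gripper_width'])
for n in('side','top','wrist'):
    d=camrig.snapshot(n);cv2.imwrite(f'pics/{n}0.png',d['image'])
    print(n,{k:np.round(v,4).tolist() for k,v in d.items() if k!='image'})
```

```text
pics
station.py
0.0 [0.27653379 0.55991308 0.24090125] [[-0.897, 0.443, -0.001], [0.443, 0.897, -0.001], [0.0, -0.002, -1.0]] 0.9972807175233686
side {'K': [[436.2827, 0.0, 322.607], [0.0, 436.2827, 198.6673], [0.0, 0.0, 1.0]], 'position': [-0.5442, -0.2026, 1.0226], 'attitude': [[0.2216, 0.642, -0.734], [-0.9749, 0.1292, -0.1813], [-0.0215, 0.7558, 0.6545]]}
top {'K': [[485.2834, 0.0, 316.7508], [0.0, 485.2834, 197.9078], [0.0, 0.0, 1.0]], 'position': [0.071, 0.1149, 1.256], 'attitude': [[-0.1293, 0.9226, -0.3635], [-0.9916, -0.119, 0.0507], [0.0035, 0.367, 0.9302]]}
wrist {'K': [[305.7457, 0.0, 325.7667], [0.0, 305.7457, 196.3731], [0.0, 0.0, 1.0]], 'hand_eye': [[-0.0, 0.9553, 0.2955, 0.0811], [1.0, 0.0003, -0.0009, -0.0003], [-0.001, 0.2955, -0.9553, -0.1429], [0.0, 0.0, 0.0, 1.0]]}
```

View pics/top0.png

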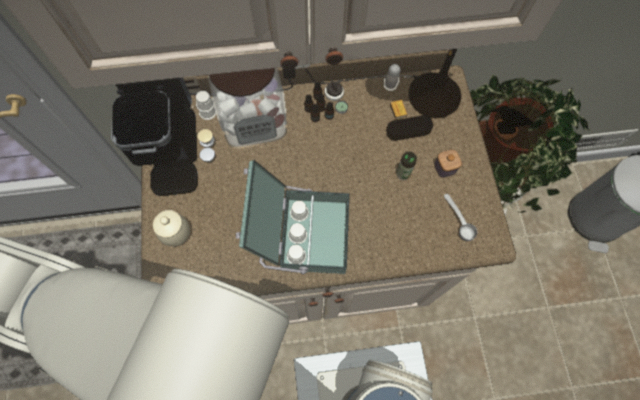

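View pics/side0.png

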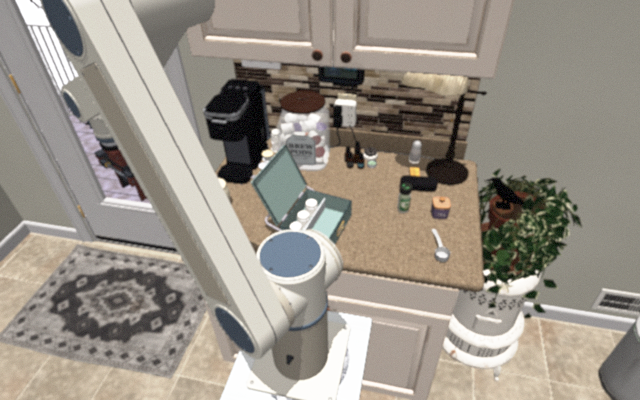

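The top view shows the caddy around (320,230), its front facing image right (world -y) and the lid leaning left. The pot is at (170,228), the jar at (405,165), the tin at (448,162), and the scoop's bowl at (467,232) with its handle tip at (447,197). The side view has the scoop's bowl at (442,254) and its tip at (434,231). I'll zoom in for accuracy.

Create h.py:
```python
import numpy as np,cv2
from station import arm, camrig, readout
from scipy.optimize import least_squares
def snap(n):
    s=readout.state();d=camrig.snapshot(n)
    if n=='wrist':
        T=np.eye(4);T[:3,:3]=s['tool_rot'];T[:3,3]=s['tcp_pos'];M=T@d['hand_eye']
        d['position'],d['attitude']=M[:3,3],M[:3,:3]
    return d
def cam(d): return d['K'],np.array(d['position']),np.array(d['attitude'])
def ray(c,uv):
    K,p,A=c;v=np.linalg.inv(K)@np.array([uv[0],uv[1],1.]);v[1:]*=-1;return p,A@v
def atz(c,uv,z):
    p,r=ray(c,uv);return p+r*(z-p[2])/r[2]
def proj(c,P):
    K,p,A=c;v=(np.atleast_2d(P)-p)@A;v=v*[1,-1,-1];q=v@K.T;return q[:,:2]/q[:,2:]
def tri(*cu):
    M=np.zeros((3,3));b=np.zeros(3)
    for c,uv in cu:
        p,r=ray(c,uv);r=r/np.linalg.norm(r);Q=np.eye(3)-np.outer(r,r);M+=Q;b+=Q@p
    return np.linalg.solve(M,b)
def tool(dw):  # world displacement -> tool axes
    return readout.state()['tool_rot'].T@np.array(dw)
import pickle
def save(d,f): pickle.dump(cam(d),open(f,'wb'))
def load(f): return pickle.load(open(f,'rb'))
```

Run:
```python
from h import *
t=snap('top');s=snap('side');save(t,'top.pk');save(s,'side.pk')
r=lambda im,f:cv2.resize(im,None,fx=f,fy=f,interpolation=cv2.INTER_CUBIC)
out=np.zeros((480,760,3),np.uint8)
out[:,:520]=r(t['image'][155:275,230:360],4)
out[:240,520:]=r(t['image'][185:245,430:490],4)
out[240:,520:]=r(s['image'][215:275,410:470],4)
cv2.imwrite('pics/c1.png',out)
c=load('top.pk')
for n,uv,z in[('tip',(447,197),0),('bowl',(467,232),.026),('boxFR',(349,270),.07),('boxBR',(349,193),.07)]:print(n,atz(c,uv,z).round(3))
```

```text
tip [ 0.518 -0.314  0.   ]
bowl [ 0.404 -0.335  0.026]
boxFR [ 0.333 -0.004  0.07 ]
boxBR [ 0.537 -0.036  0.07 ]
```

View pics/c1.png

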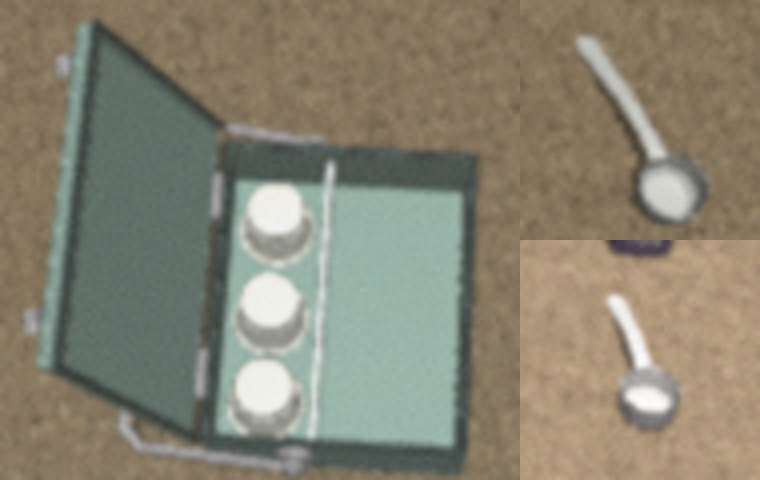

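Add to h.py:
```python
def cad(p,P):
    P=np.atleast_2d(P).astype(float)/1000;c,s=np.cos(p[2]),np.sin(p[2])
    return np.c_[P[:,0]*c-P[:,1]*s+p[0],P[:,0]*s+P[:,1]*c+p[1],P[:,2]]
```

Run:
```python
from h import *
t=load('top.pk');s=load('side.pk')
P=[(14,-96,53),(14,96,53),(-82.5,-100,70),(-82.5,100,0),(25,106,48)]
uv=np.array([(332,163),(313,437),(475,155),(462,470),(295,458)])/4+[230,155]
f=lambda p:(proj(t,cad(p,P))-uv).ravel()
r=least_squares(f,[.44,.08,1.6],loss='soft_l1',x_scale=[.1,.1,.1]);print(r.x,r.fun.round(1))
print('bowl',tri((t,(467.5,232.5)),(s,(442,254.2))),'tip',tri((t,(446.25,195.8)),(s,(433,230))))
for n,a in(('pot',(170,222)),('tin',(448,158)),('jar',(408,157))):print(n,atz(t,a,.09))
p=r.x;cp=atz(t,(467.5,232.5),.026);tp=atz(t,(446.25,195.8),.003);print(cp,tp,np.linalg.norm(cp-tp))
def lid(a):return[(86.5+173*np.cos(np.pi-a),y,72+173*np.sin(a)) for y in(-104,104)]
print('lid',cad(p,lid(2.0)),'proj',(proj(t,cad(p,lid(2.0)))-[230,155])*4, 'grip',cad(p,(130,0,85)))
```

```text
[0.4543377  0.06283334 1.38863034] [-0.4 -0.9  0.1  1.   0.4 -0.9 -0.2  1.   0.1 -0.2]
bowl [ 0.40507724 -0.33902659  0.01571643] tip [ 0.52073251 -0.31076364  0.00123788]
pot [0.5091034  0.42815259 0.09      ]
tin [ 0.59543226 -0.31131468  0.09      ]
jar [ 0.61199588 -0.20580101  0.09      ]
[ 0.40262137 -0.33604683  0.026     ] [ 0.52075784 -0.3116512   0.003     ] 0.12280216761181356
lid [[0.58532956 0.1998636  0.22930845]
 [0.38077121 0.23754491 0.22930845]] proj [[ 83.66488277  22.09313052]
 [ 44.76624469 364.67876336]] grip [[0.47788851 0.19068231 0.085     ]]
```

>>> {"fn": "advance", "kwargs": {
  "moves": {"offsets":[[1,0,0,-0.035,0],[1,0,0,-0.035,0],[1,-0.0247,-0.0328,0,0],[1,-0.0247,-0.0328,0,0],[1,-0.0247,-0.0328,0,0],[1,-0.0247,-0.0328,0,0],[1,-0.0247,-0.0328,0,0],[1,-0.0247,-0.0328,0,0]]}
}}

```text
time: 0.92
tcp_pos: [0.3223, 0.3164, 0.3116]
tool_rot: [[-0.897, 0.442, 0.0], [0.442, 0.897, 0.0], [-0.0, 0.0, -1.0]]
force: [1.4, 0.6, -0.5]
gripper_width: 0.994
finger_force: 0.0
```

>>> {"fn": "advance", "kwargs": {
  "moves": {"offsets":[[1,-0.0247,-0.0328,0,0],[1,-0.0247,-0.0328,0,0],[1,-0.0247,-0.0328,0,0],[1,-0.0247,-0.0328,0,0],[1,-0.0247,-0.0328,0,0],[1,-0.0247,-0.0328,0,0],[1,-0.0247,-0.0328,0,0],[1,-0.0247,-0.0328,0,0]]}
}}

```text
time: 1.58
tcp_pos: [0.3832, -0.0065, 0.312]
tool_rot: [[-0.897, 0.443, 0.001], [0.443, 0.897, 0.0], [-0.001, 0.0, -1.0]]
force: [1.3, -0.6, -0.6]
gripper_width: 1.002
finger_force: 0.0
```

>>> {"fn": "advance", "kwargs": {
  "moves": {"offsets":[[1,-0.0247,-0.0328,0,0],[1,-0.0247,-0.0328,0,0],[1,-0.0247,-0.0328,0,0],[1,-0.0247,-0.0328,0,0],[1,-0.0247,-0.0328,0,0],[1,-0.0247,-0.0328,0,0],[1,-0.0247,-0.0328,0,0],[1,0,0,0,0.124]]}
}}

```text
time: 2.25
tcp_pos: [0.4379, -0.293, 0.3117]
tool_rot: [[-0.835, 0.551, 0.002], [0.551, 0.835, -0.003], [-0.003, -0.002, -1.0]]
force: [-0.6, 1.4, -0.0]
gripper_width: 0.998
finger_force: 0.0
```

>>> {"fn": "advance", "kwargs": {
  "moves": {"offsets":[[1,0,0,0,0.124],[1,0,0,0,0.124],[1,0,0,0,0.124],[1,0,0,0,0.124],[1,0,0,0,0.124],[1,0,0,0,0.124],[1,0,0,0,0.124],[1,0,0,0,0.124]]}
}}

```text
time: 2.92
tcp_pos: [0.4367, -0.2869, 0.3116]
tool_rot: [[0.01, 1.0, -0.0], [1.0, -0.01, 0.0], [0.0, -0.0, -1.0]]
force: [-0.2, 0.2, 0.7]
gripper_width: 1.0
finger_force: 0.0
```

>>> {"fn": "advance", "kwargs": {
  "moves": {"offsets":[[0.6,0,0,0,0.124],[0.6,0,0,0,0.124],[0.6,0,0,0,0.124],[0.6,0,0,0,0.124],[0.6,0,0,0,0.124],[0.6,0,0,0,0.124],[0.6,0,0,0,0.124],[0.6,0,0,0,0.124]]}
}}

```text
time: 3.58
tcp_pos: [0.4367, -0.2869, 0.3116]
tool_rot: [[0.843, 0.539, -0.0], [0.539, -0.843, 0.0], [-0.0, -0.0, -1.0]]
force: [0.3, 0.2, -0.2]
gripper_width: 0.596
finger_force: 0.0
```

>>> {"fn": "advance", "kwargs": {
  "moves": {"offsets":[[0.6,0,0,0,0.124],[0.6,0,0,0,0.124],[0.6,0,0,0,0.124],[0.6,0,0,0,0]]}
}}

```text
time: 3.92
tcp_pos: [0.4367, -0.2869, 0.3116]
tool_rot: [[0.98, 0.197, -0.0], [0.197, -0.98, 0.0], [-0.0, -0.0, -1.0]]
force: [-0.2, 0.4, -0.1]
gripper_width: 0.6
finger_force: 0.0
```

Run:
```python
from h import *
s=readout.state();print(s['qpos'].round(3) if hasattr(s['qpos'],'round') else s['qpos'])
w=snap('wrist');save(w,'w1.pk');cv2.imwrite('pics/w1.png',w['image'])
t=tool(np.array([.4447,-.3273,.12])-s['tcp_pos']);print(t)
print(proj(cam(w),[(.4026,-.336,.026),(.5208,-.3117,.003),(.4447,-.3273,.023)]))
```

```text
[-0.604  0.192  1.785 -0.     1.165  0.768]
[-0.00038345  0.04122207  0.19162369]
[[354.07083779 191.5265077 ]
 [354.57884599 105.09271133]
 [354.53996392 162.01022317]]
```

View pics/w1.png

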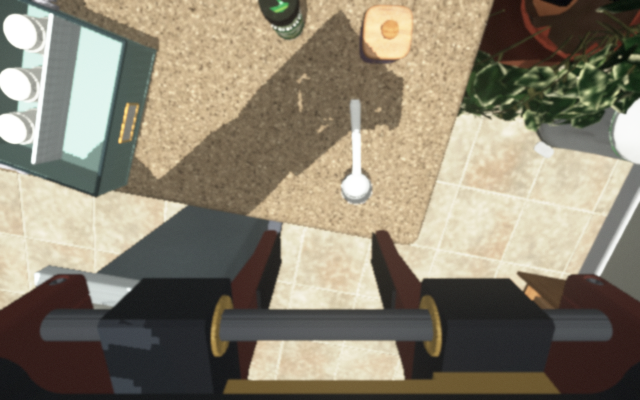

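The wrist view shows the scoop's bowl at (355,184) and its handle tip at (355,100). That is 5–7 px above the prediction. I'll check it against the caddy's corners and measure again from lower down.

Run:
```python
from h import *
w=load('w1.pk');t=load('top.pk');s=load('side.pk')
print('bowl',atz(w,(355,184),.026),'tip',atz(w,(354.5,100),.002))
print('tri bowl',tri((t,(467.5,232.5)),(w,(355,184)),(s,(442,254.2))),'tip',tri((t,(446.25,195.8)),(w,(354.5,100)),(s,(433,230))))
p=[.4543,.0628,1.3886]
print(proj(w,cad(p,[(-82.5,-100,70),(-82.5,100,0),(-82.5,100,70),(14,96,53)])))
```

```text
bowl [ 0.41393066 -0.33478085  0.026     ] tip [ 0.52750417 -0.31013644  0.002     ]
tri bowl [ 0.40858177 -0.3392109   0.01068539] tip [ 0.52559712 -0.31163288 -0.00450371]
[[127.36535669  40.67130915]
 [130.35805082 183.17507979]
 [ 97.85437933 196.60391613]
 [ 34.30785046 164.45472356]]
```

>>> {"fn": "advance", "kwargs": {
  "moves": {"offsets":[[0.5,0,0.041,0,0],[0.5,0,0,0.04,0],[0.5,0,0,0.04,0],[0.5,0,0,0.04,0],[0.5,0,0,0,0]]}
}}

```text
time: 4.38
tcp_pos: [0.4411, -0.3243, 0.1848]
tool_rot: [[0.979, 0.205, -0.01], [0.205, -0.979, 0.008], [-0.008, -0.01, -1.0]]
force: [-0.2, -0.3, 0.0]
gripper_width: 0.5
finger_force: 0.0
```

Run:
```python
from h import *
w=snap('wrist');save(w,'w2.pk')
cv2.imwrite('pics/w2.png',cv2.resize(w['image'][0:300,200:500],None,fx=2,fy=2,interpolation=cv2.INTER_CUBIC))
print(proj(cam(w),[(.4026,-.336,.026),(.5208,-.3117,.003),(.4447,-.3273,.023)]))
```

```text
[[330.37507485 220.88821417]
 [331.24622511 101.49641181]
 [330.66046646 180.85984107]]
```

View pics/w2.png

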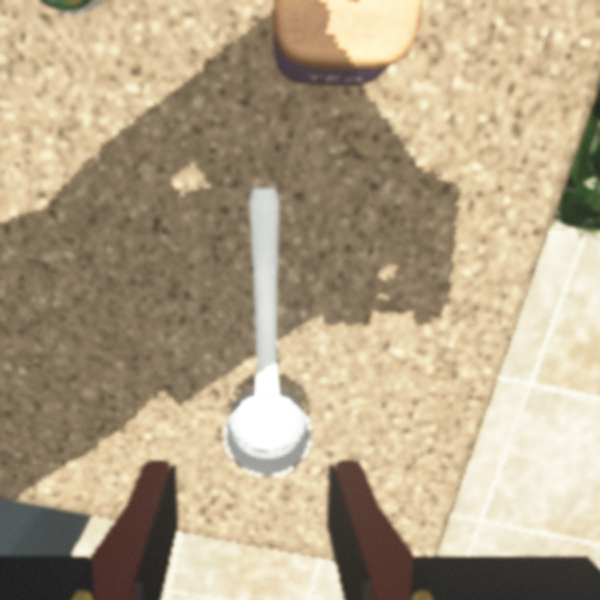

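Bowl rim centre is at about (333.5,216.5) and the handle tip at (332,94) in full wrist pixels. The top and wrist cameras differ by about 5 mm along the handle, which doesn't matter for the grasp, so I use the mean. Grasp target: (0.449, -0.327, 0.023).

Run:
```python
from h import *
s=readout.state();print(s['tcp_pos'],s['tool_rot'].round(3).tolist(),tool(np.array([.449,-.327,.023])-s['tcp_pos']))
w=snap('wrist');a=cv2.cvtColor(w['image'],cv2.COLOR_BGR2GRAY)
print(proj(cam(w),[(.4026,-.336,.026),(.5208,-.3117,.003)]), a[88:110,332].tolist())
```

```text
[ 0.44276438 -0.32544491  0.1884093 ] [[0.979, 0.204, -0.007], [0.204, -0.979, 0.005], [-0.006, -0.006, -1.0]] [0.00671029 0.00387114 0.16535273]
[[328.53496336 221.23183963]
 [329.16731126 103.41933557]] [105, 108, 111, 117, 124, 131, 139, 157, 187, 208, 215, 215, 214, 216, 218, 217, 218, 218, 219, 217, 216, 217]
```

>>> {"fn": "advance", "kwargs": {
  "moves": {"offsets":[[0.5,0.006,0.002,0.035,0],[0.5,0,0,0.04,0],[0.5,0,0,0.04,0],[0.5,0,0,0.02,0],[0.5,0,0,0.005,0],[0.5,0,0,0,0],[0.5,0,0,0,0]]}
}}

```text
time: 5.07
tcp_pos: [0.4531, -0.3291, 0.0542]
tool_rot: [[0.979, 0.202, 0.003], [0.202, -0.979, -0.002], [0.003, 0.003, -1.0]]
force: [0.1, -1.4, 0.8]
gripper_width: 0.497
finger_force: 0.0
```

Run:
```python
from h import *
s=readout.state();print(s['tcp_pos'],tool(np.array([.449,-.327,.023])-s['tcp_pos']))
```

```text
[ 0.45314473 -0.32912974  0.05421216] [-0.00371057 -0.00302012  0.03119334]
```

>>> {"fn": "advance", "kwargs": {
  "moves": {"offsets":[[0.5,-0.004,-0.003,0.015,0],[0.5,0,0,0.015,0],[0.5,0,0,0,0],[0.5,0,0,0,0]]}
}}

```text
time: 5.4
tcp_pos: [0.4478, -0.3265, 0.0235]
tool_rot: [[0.979, 0.202, 0.002], [0.202, -0.979, -0.001], [0.002, 0.002, -1.0]]
force: [0.0, 0.7, 0.2]
gripper_width: 0.498
finger_force: 0.0
```

Run:
```python
from h import *
s=readout.state();print(s['tcp_pos'],s['force'])
w=snap('wrist');cv2.imwrite('pics/w3.png',w['image'])
```

```text
[ 0.44783281 -0.32648196  0.02354146] [0.0305776  0.70075333 0.15880089]
```

View pics/w3.png

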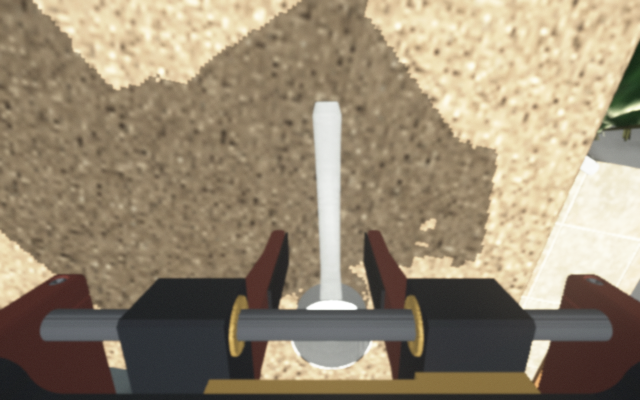

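The handle runs at column 328, between the fingers (tips at (282,235) and (372,235)). The bowl starts at about row 285 and the handle tip is at (327,103).

Run:
```python
from h import *
s=readout.state();w=snap('wrist');print(s['tool_rot'].T@(atz(cam(w),(327,103),.003)-s['tcp_pos']), s['tool_rot'].T@(atz(cam(w),(328,285),.020)-s['tcp_pos']))
```

```text
[0.08092592 0.00089212 0.02088854] [-0.01491021  0.00149287  0.00369746]
```

>>> {"fn": "advance", "kwargs": {
  "moves": {"offsets":[[0,0,0,0,0],[0,0,0,0,0],[0,0,0,0,0],[0,0,0,0,0],[0,0,0,0,0]]},
  "clamp_n": 15
}}

```text
time: 5.92
tcp_pos: [0.4469, -0.3258, 0.0218]
tool_rot: [[0.98, 0.201, 0.0], [0.201, -0.98, -0.0], [0.0, 0.0, -1.0]]
force: [0.5, -0.7, -0.9]
gripper_width: 0.159
finger_force: 0.1
```

>>> {"fn": "advance", "kwargs": {
  "moves": {"offsets":[[0,0,0,0,0],[0,0,0,0,0],[0,0,0,-0.03,0],[0,0,0,-0.04,0],[0,0,0,-0.04,0],[0,0,0,-0.02,0.125],[0,0,0,0,0.125],[0,0,0,0,0.125]]}
}}

```text
time: 6.58
tcp_pos: [0.4476, -0.3263, 0.1537]
tool_rot: [[0.984, -0.177, 0.003], [-0.177, -0.984, -0.002], [0.003, 0.002, -1.0]]
force: [0.1, 0.3, -0.8]
gripper_width: 0.121
finger_force: 14.9
```

>>> {"fn": "advance", "kwargs": {
  "moves": {"offsets":[[0,0,0,0,0.01],[0,0,0,0,0]]}
}}

```text
time: 6.75
tcp_pos: [0.4466, -0.3255, 0.1515]
tool_rot: [[0.984, -0.178, -0.0], [-0.178, -0.984, 0.0], [-0.0, -0.0, -1.0]]
force: [-0.7, -0.7, -0.4]
gripper_width: 0.115
finger_force: 14.9
```

Run:
```python
from h import *
p=[.4543,.0628,1.3886]
s=readout.state();R=s['tool_rot'];print(s['gripper_width'],s['finger_force'])
print('tool y ang vs caddy x',np.arctan2(-R[1,1],-R[0,1])-p[2])
g=cad(p,(-33,8,31))[0];print(g,tool(g-s['tcp_pos']))
w=snap('wrist');cv2.imwrite('pics/w4.png',w['image'])
```

```text
0.11511433544190686 14.911553366582666
tool y ang vs caddy x 0.002948519357730328
[0.44045315 0.03179573 0.031     ] [-0.06965199 -0.35046738  0.120628  ]
```

>>> {"fn": "advance", "kwargs": {
  "moves": {"offsets":[[0,-0.008,-0.039,0,0],[0,-0.008,-0.039,0,0],[0,-0.008,-0.039,0,0],[0,-0.008,-0.039,0,0],[0,-0.008,-0.039,0,0],[0,-0.008,-0.039,0,0],[0,-0.008,-0.039,0,0],[0,-0.008,-0.039,0,0]]}
}}

```text
time: 7.47
tcp_pos: [0.4397, -0.0055, 0.1514]
tool_rot: [[0.984, -0.178, -0.001], [-0.178, -0.984, 0.0], [-0.001, 0.0, -1.0]]
force: [0.6, 0.4, 0.2]
gripper_width: 0.115
finger_force: 14.9
```

>>> {"fn": "advance", "kwargs": {
  "moves": {"offsets":[[0,-0.006,-0.039,0,0],[0,0,0,0,0],[0,0,0,0,0]]}
}}

```text
time: 7.72
tcp_pos: [0.4412, 0.0341, 0.1513]
tool_rot: [[0.985, -0.174, -0.001], [-0.174, -0.985, -0.0], [-0.001, 0.0, -1.0]]
force: [0.1, 0.0, 0.3]
gripper_width: 0.117
finger_force: 14.9
```

Run:
```python
from h import *
p=[.4543,.0628,1.3886]
s=readout.state()
g=cad(p,(-33,8,31))[0];print(g,s['tcp_pos'],tool(g-s['tcp_pos']))
w=snap('wrist');cv2.imwrite('pics/w4.png',w['image']);print(proj(cam(w),cad(p,[(-78,-96,70),(12,-96,70),(14,-96,53),(14,96,53),(-78,-96,8)])))
```

```text
[0.44045315 0.03179573 0.031     ] [0.44124254 0.03405125 0.15133769] [-0.00029687  0.00232745  0.12033855]
[[396.35566411  68.48029344]
 [263.88973022  67.41402302]
 [265.65857887  69.90961042]
 [276.21162962 295.4396453 ]
 [380.72840684  75.94139198]]
```

View pics/w4.png

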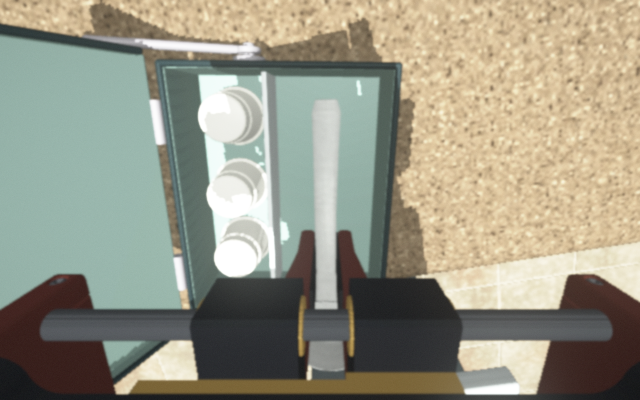

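The scoop (handle at column 326) is centred over the empty bay (columns about 272–390), matching the prediction within a few px. Lowering it.

>>> {"fn": "advance", "kwargs": {
  "moves": {"offsets":[[0,0,0.002,0.03,0],[0,0,0,0.03,0],[0,0,0,0.03,0],[0,0,0,0.02,0],[0,0,0,0.008,0],[0,0,0,0,0],[0,0,0,0,0]]}
}}

```text
time: 8.35
tcp_pos: [0.4413, 0.0292, 0.0338]
tool_rot: [[0.983, -0.182, -0.001], [-0.182, -0.983, -0.0], [-0.001, 0.0, -1.0]]
force: [-0.4, -0.1, -0.5]
gripper_width: 0.121
finger_force: 14.9
```

Run:
```python
from h import *
s=readout.state();print(s['tcp_pos'],s['force'])
```

```text
[0.441265   0.0292344  0.03375614] [-0.35649178 -0.08315586 -0.45848543]
```

>>> {"fn": "advance", "kwargs": {
  "moves": {"offsets":[[0,0,-0.0015,0.002,0],[0,0,0,0,0],[0,0,0,0,0],[0.34,0,0,0,0],[0.34,0,0,0,0],[0.34,0,0,0,0],[0.34,0,0,0,0],[0.34,0,0,0,0]]}
}}

```text
time: 9.02
tcp_pos: [0.4415, 0.0317, 0.0317]
tool_rot: [[0.983, -0.181, 0.0], [-0.181, -0.983, -0.0], [0.0, -0.0, -1.0]]
force: [0.2, -0.3, 0.7]
gripper_width: 0.339
finger_force: 0.0
```

>>> {"fn": "advance", "kwargs": {
  "moves": {"offsets":[[0.34,0,0,-0.01,0],[0.34,0,0,-0.02,0],[0.34,0,0,-0.04,0],[0.34,0,0,-0.04,0],[0.34,0,0,-0.04,0],[0.34,0,0,-0.02,0],[0.34,0,0,0,0],[0.34,0,0,0,0]]}
}}

```text
time: 9.68
tcp_pos: [0.442, 0.0317, 0.2031]
tool_rot: [[0.983, -0.181, 0.003], [-0.181, -0.983, 0.0], [0.003, -0.001, -1.0]]
force: [0.0, -0.3, -0.8]
gripper_width: 0.342
finger_force: 0.0
```

Run:
```python
from h import *
w=snap('wrist');t=snap('top');s=readout.state()
o=np.zeros((400,760,3),np.uint8);o[:,:400]=w['image'][:,110:510];o[:,400:]=cv2.resize(t['image'][165:265,230:320],(360,400));cv2.imwrite('pics/w5.png',o)
p=[.4543,.0628,1.3886];g=cad(p,(-33,8,8))[0]
print(s['tcp_pos'],proj(cam(w),cad(p,[(-33,-74,10),(-33,51,34)])))
g=cad(p,(200,0,310))[0];print(g,tool(g-s['tcp_pos']))
```

```text
[0.44049099 0.03166648 0.20088176] [[326.05477857 103.85235806]
 [326.01129957 222.97444972]]
[0.490538   0.25948962 0.31      ] [ 0.00776527 -0.23307958 -0.10921761]
```

View pics/w5.png

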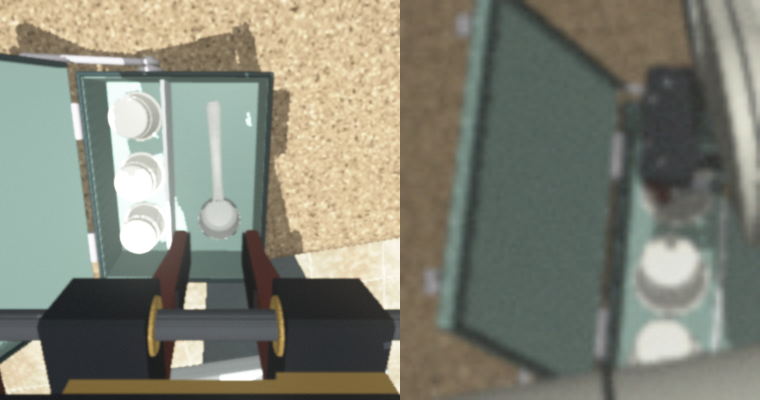

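The scoop lies flat in the bay: bowl at (328,217) and tip at (322,101) in full wrist pixels, as predicted. Next I go over the lid to get behind it.

>>> {"fn": "advance", "kwargs": {
  "moves": {"offsets":[[0,0,0,-0.037,0],[0,0,0,-0.037,0],[0,0,0,-0.037,0],[0,0,0,0,0],[0,0.002,-0.039,0,0],[0,0.002,-0.039,0,0],[0,0.002,-0.039,0,0],[0,0.002,-0.039,0,0]]}
}}

```text
time: 10.45
tcp_pos: [0.477, 0.1849, 0.3103]
tool_rot: [[0.983, -0.182, -0.003], [-0.182, -0.983, -0.001], [-0.003, 0.002, -1.0]]
force: [0.5, 0.4, -0.1]
gripper_width: 0.007
finger_force: 0.0
```

>>> {"fn": "advance", "kwargs": {
  "moves": {"offsets":[[0,0,-0.039,0,0],[0,0,-0.038,0,0],[0,0,0,0,0],[0,0,0,0,0]]}
}}

```text
time: 10.78
tcp_pos: [0.4907, 0.2606, 0.3097]
tool_rot: [[0.984, -0.178, -0.004], [-0.178, -0.984, -0.002], [-0.004, 0.003, -1.0]]
force: [-0.0, -1.0, -0.2]
gripper_width: 0.005
finger_force: 0.0
```

Run:
```python
from h import *
s=readout.state()
p=[.4543,.0628,1.3886];g=cad(p,(200,0,215))[0];print(s['tcp_pos'],tool(g-s['tcp_pos']),s['qpos'])
```

```text
[0.49069554 0.2605938  0.30965999] [0.00039723 0.00082944 0.0946621 ] [ 4.66849405e-01  2.49293668e-01  1.71570451e+00 -1.56122763e-04
  1.18140698e+00  2.21681286e+00]
```

>>> {"fn": "advance", "kwargs": {
  "moves": {"offsets":[[0,0,0,0.035,0],[0,0,0,0.035,0],[0,0,0,0.025,0],[0,0,0,0,0],[0,0,0,0,0],[0,0,0.012,0,0],[0,0,0.012,0,0],[0,0,0.015,0,0]]}
}}

```text
time: 11.45
tcp_pos: [0.4855, 0.2206, 0.2197]
tool_rot: [[0.983, -0.181, 0.004], [-0.181, -0.983, 0.002], [0.003, -0.003, -1.0]]
force: [0.8, 2.7, 2.6]
gripper_width: 0.005
finger_force: 1.3
```

>>> {"fn": "advance", "kwargs": {
  "moves": {"offsets":[[0,0,0.015,0,0],[0,0,0.015,0,0],[0,0,0.015,0,0],[0,0,0.015,0,0],[0,0,0.015,0,0],[0,0,0,0,0]]}
}}

```text
time: 11.95
tcp_pos: [0.4696, 0.1442, 0.2177]
tool_rot: [[0.983, -0.183, -0.001], [-0.183, -0.983, -0.001], [-0.001, 0.001, -1.0]]
force: [0.5, 0.8, 0.8]
gripper_width: 0.004
finger_force: 0.0
```

Run:
```python
from h import *
s=readout.state()
p=[.4543,.0628,1.3886];g=cad(p,(66,0,215))[0];print(s['tcp_pos'],tool(g-s['tcp_pos']))
```

```text
[0.46956539 0.14421412 0.21774714] [-0.00022171  0.01682952  0.00276878]
```

>>> {"fn": "advance", "kwargs": {
  "moves": {"offsets":[[0,0,0.01,0,0],[0,0,0.01,0,0],[0,0,0,0,0],[0,0,0,0,0],[0,0,0,0,0]]}
}}

```text
time: 12.37
tcp_pos: [0.4674, 0.1277, 0.2177]
tool_rot: [[0.983, -0.181, 0.0], [-0.181, -0.983, 0.0], [0.0, -0.0, -1.0]]
force: [0.2, -0.0, -0.1]
gripper_width: 0.005
finger_force: 0.0
```

Run:
```python
from h import *
t=snap('top');s=snap('side');w=snap('wrist')
o=np.zeros((400,800,3),np.uint8);o[:,:320]=cv2.resize(s['image'][140:240,230:310],(320,400));o[:,320:]=w['image'][:,80:560];cv2.imwrite('pics/w6.png',o)
```

```text
(no output)
```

View pics/w6.png

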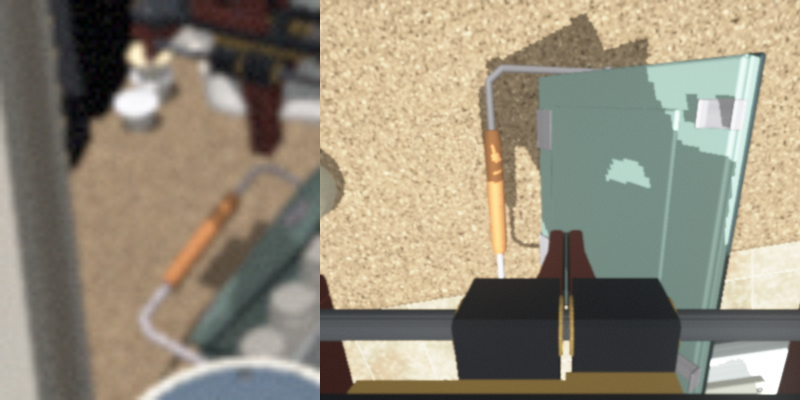

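The lid (right of the fingers in the wrist view) is clear of the gripper and swinging shut. The handle's grip is visible from (250,132) to (262,253) in full wrist pixels. I'll move above the grip while the lid falls and measure the grip from two places.

Add to h.py:
```python
def grip(d):
    h=cv2.cvtColor(d['image'],cv2.COLOR_BGR2HSV);m=cv2.inRange(h,(5,140,90),(20,255,255));m[270:]=0
    m=cv2.morphologyEx(m,cv2.MORPH_CLOSE,np.ones((7,7)));n,l,st,c=cv2.connectedComponentsWithStats(m);i=1+np.argmax(st[1:,4]);return c[i],st[i]
```

Run:
```python
from h import *
w=snap('wrist');save(w,'g1.pk');c,st=grip(w);print(c,st,atz(cam(w),c,.085),proj(cam(w),cad([.4543,.0628,1.3886],[(130,-60,85),(130,0,85),(130,60,85)])))
```

```text
[253.48497854 157.24678112] [247 132  15  50 466] [0.51232987 0.1863178  0.085     ] [[253.76001836 128.77439666]
 [258.13924839 193.8796798 ]
 [262.01245564 251.46200645]]
```

>>> {"fn": "advance", "kwargs": {
  "moves": {"offsets":[[0.36,0,0,-0.03,0],[0.36,0,-0.03,-0.02,0],[0.36,-0.03,-0.034,0,0],[0.36,-0.03,0,0,0],[0.36,0,0,0,0],[0.36,0,0,0,0],[0.36,0,0,0,0],[0.36,0,0,0,0]]}
}}

```text
time: 13.23
tcp_pos: [0.4225, 0.1982, 0.2678]
tool_rot: [[0.983, -0.182, 0.001], [-0.182, -0.983, 0.0], [0.001, -0.0, -1.0]]
force: [-0.1, 0.6, -0.5]
gripper_width: 0.362
finger_force: 0.0
```

>>> {"fn": "advance", "kwargs": {
  "moves": {"offsets":[[0.36,0,0,0,0],[0.36,0,0,0,0],[0.36,0,0,0,0],[0.36,0,0,0,0],[0.36,0,0,0,0],[0.36,0,0,0,0],[0.36,0,0,0,0],[0.36,0,0,0,0]]}
}}

```text
time: 13.9
tcp_pos: [0.4217, 0.1982, 0.2677]
tool_rot: [[0.983, -0.181, -0.0], [-0.181, -0.983, -0.0], [-0.0, 0.0, -1.0]]
force: [-0.2, -0.2, 0.0]
gripper_width: 0.364
finger_force: 0.0
```

Run:
```python
from h import *
w=snap('wrist');save(w,'g2.pk');c,st=grip(w);print(c,st,atz(cam(w),c,.085),proj(cam(w),cad([.4543,.0628,1.3886],[(130,-60,85),(130,0,85),(130,60,85)])))
cv2.imwrite('pics/w7.png',w['image'])
```

```text
[320.9792 122.088 ] [ 315   67   13  116 1250] [0.48338787 0.19186521 0.085     ] [[322.9551162   64.90556494]
 [323.11372971 127.23637996]
 [323.25570017 183.02692264]]
```

View pics/w7.png

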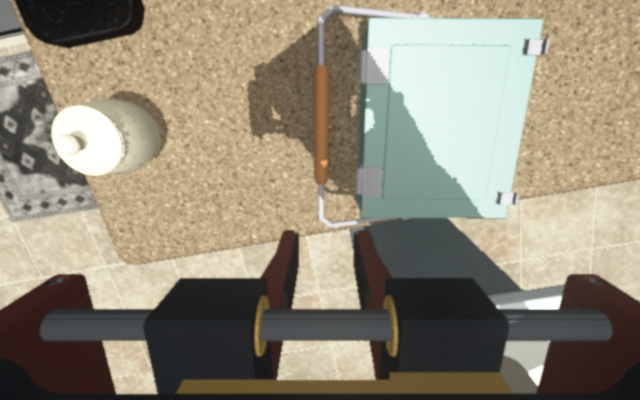

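The lid is down (corners at (362,18), (543,20), (507,217), (362,217)) and the grip runs from (321,67) to (321,183). I'll triangulate its ends for the height.

Run:
```python
from h import *
a=load('g1.pk');b=load('g2.pk')
A=tri((a,(250.5,132)),(b,(321,67)));B=tri((a,(261.5,253)),(b,(321.3,183)));print(A,B,np.linalg.norm(A-B))
p=[.4543,.0628,1.3886];s=readout.state()
g=cad(p,(131.5,0,86))[0];print(g,tool(g-s['tcp_pos']))
w=snap('wrist');c,st=grip(w);print(c)
print('lid shut pred',proj(cam(w),cad(p,[(86.5,-104,76),(-86.5,-104,76),(-86.5,104,76),(86.5,104,76)])))
```

```text
[0.5348606  0.18205674 0.08986158] [0.41853157 0.20288205 0.08565523] 0.11825324553322847
[0.47812648 0.19212343 0.086     ] [ 0.05657306 -0.00416064  0.18169875]
[320.85047468 121.60047468]
lid shut pred [[367.81580236  16.87138896]
 [546.28717749  16.83668011]
 [508.57951429 217.54929808]
 [360.62726654 217.50827289]]
```

>>> {"fn": "advance", "kwargs": {
  "moves": {"offsets":[[0.36,0.03,-0.004,0,0],[0.36,0.026,0,0,0],[0.36,0,0,0.03,0],[0.36,0,0,0.03,0],[0.36,0,0,0.03,0],[0.36,0,0,0.02,0],[0.36,0,0,0,0],[0.36,0,0,0,0]]}
}}

```text
time: 14.67
tcp_pos: [0.4771, 0.1919, 0.1571]
tool_rot: [[0.983, -0.181, -0.002], [-0.181, -0.983, -0.001], [-0.002, 0.001, -1.0]]
force: [0.1, 0.3, -0.4]
gripper_width: 0.357
finger_force: 0.0
```

Run:
```python
from h import *
p=[.4543,.0628,1.3886];s=readout.state();w=snap('wrist');c,st=grip(w);save(w,'g3.pk')
print(s['tcp_pos'],tool(np.array([.477,.1924,.086])-s['tcp_pos']),c,st,proj(cam(w),cad(p,[(131.5,-60,87),(131.5,0,87)])))
cv2.imwrite('pics/w8.png',w['image'])
```

```text
[0.47707405 0.19187613 0.15712873] [-0.00018351 -0.0004916   0.07112876] [323.94906054 200.87056367] [ 315  135   19  135 2395] [[324.79176686 133.20057965]
 [324.86976965 215.25861827]]
```

View pics/w8.png

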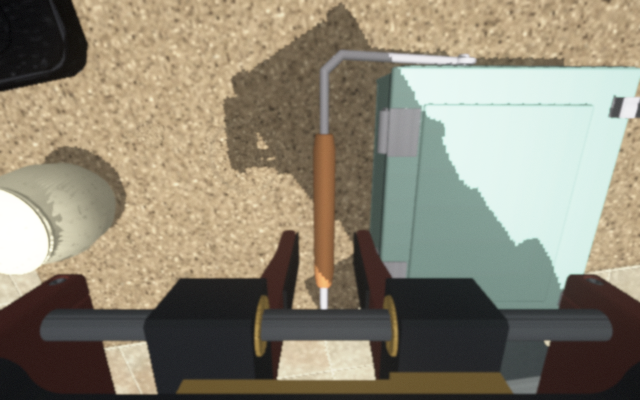

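The grip (column 324) is centred between the fingertips (290 and 360), and the lid is shut. Descending and grasping lightly.

>>> {"fn": "advance", "kwargs": {
  "moves": {"offsets":[[0.36,0,0,0.03,0],[0.36,0,0,0.03,0],[0.36,0,0,0.01,0],[0.36,0,0,0,0],[0.36,0,0,0,0]]}
}}

```text
time: 15.13
tcp_pos: [0.4782, 0.1923, 0.0888]
tool_rot: [[0.983, -0.181, 0.001], [-0.181, -0.983, 0.0], [0.001, -0.0, -1.0]]
force: [-0.4, -0.6, 0.1]
gripper_width: 0.362
finger_force: 0.0
```

>>> {"fn": "advance", "kwargs": {
  "moves": {"offsets":[[0,0,0,0,0],[0,0,0,0,0],[0,0,0,0,0],[0,0,0,0,0],[0,0,0,0,0]]},
  "clamp_n": 8
}}

```text
time: 15.55
tcp_pos: [0.4787, 0.193, 0.089]
tool_rot: [[0.983, -0.181, 0.003], [-0.181, -0.983, 0.002], [0.003, -0.002, -1.0]]
force: [-1.7, 5.1, 7.0]
gripper_width: 0.177
finger_force: 8.0
```

Run:
```python
import numpy as np
a=np.arange(.339,.339+1.75,.14);P=111.3*np.c_[np.cos(a),np.sin(a)]
d=np.diff(P,axis=0)/1000
for x,z in d:print(round(-x,4),round(-z,4))  # tool y=-caddy x, tool z=down
```

```text
0.0062 -0.0143
0.0081 -0.0133
0.0099 -0.012
0.0115 -0.0105
0.0128 -0.0088
0.0139 -0.0069
0.0148 -0.0049
0.0153 -0.0028
0.0156 -0.0007
0.0155 0.0015
0.0151 0.0037
0.0145 0.0057
```

>>> {"fn": "advance", "kwargs": {
  "moves": {"offsets":[[0,0,0.006,-0.0143,0],[0,0,0.008,-0.0133,0],[0,0,0.010,-0.012,0],[0,0,0.0115,-0.0105,0],[0,0,0.013,-0.009,0],[0,0,0.014,-0.007,0],[0,0,0.015,-0.005,0],[0,0,0.0153,-0.003,0]]}
}}

```text
time: 16.22
tcp_pos: [0.4618, 0.1006, 0.1634]
tool_rot: [[0.984, -0.181, 0.003], [-0.181, -0.984, 0.001], [0.003, -0.001, -1.0]]
force: [2.1, 0.9, 0.9]
gripper_width: 0.178
finger_force: 8.0
```

>>> {"fn": "advance", "kwargs": {
  "moves": {"offsets":[[0,0,0.0156,-0.0007,0],[0,0,0.0155,0.0015,0],[0,0,0.015,0.0037,0],[0,0,0.0145,0.0057,0],[0,0,0,0,0]]}
}}

```text
time: 16.63
tcp_pos: [0.4497, 0.0391, 0.1517]
tool_rot: [[0.983, -0.182, 0.001], [-0.182, -0.983, -0.001], [0.001, 0.001, -1.0]]
force: [0.7, -3.0, 3.8]
gripper_width: 0.18
finger_force: 8.0
```

Run:
```python
from h import *
p=[.4543,.0628,1.3886];s=readout.state();print(s['tcp_pos'],s['gripper_width'],s['force'])
for x in(-4.6,-20):
  print(tool(cad(p,(x,0,159))[0]-s['tcp_pos']))
```

```text
[0.44972211 0.03910251 0.15168341] 0.1803202655702947 [ 0.71573822 -2.97057827  3.82730425]
[ 0.00020243 -0.01952646 -0.00733877]
[ 0.00021352 -0.00412647 -0.0073211 ]
```

>>> {"fn": "advance", "kwargs": {
  "moves": {"offsets":[[1,0,0,0,0],[1,0,0,0,0],[1,0,0,-0.02,0],[1,0,0,-0.04,0],[1,0,0,-0.04,0],[1,0,0,-0.04,0],[1,0,-0.03,-0.02,0],[1,0,-0.03,0,0]]}
}}

```text
time: 17.3
tcp_pos: [0.463, 0.1012, 0.3172]
tool_rot: [[0.983, -0.183, 0.009], [-0.183, -0.983, 0.002], [0.009, -0.004, -1.0]]
force: [1.2, 1.2, 1.1]
gripper_width: 0.746
finger_force: 0.0
```

>>> {"fn": "advance", "kwargs": {
  "moves": {"offsets":[[1,-0.035,0,0,0],[1,-0.035,0,0,0],[1,-0.03,0,0,0],[1,0,0,0,0],[1,0,0,0,0],[1,0,0,0,0],[1,0,0,0,0],[1,0,0,0,0]]}
}}

```text
time: 17.97
tcp_pos: [0.3632, 0.1183, 0.3117]
tool_rot: [[0.983, -0.182, 0.0], [-0.182, -0.983, 0.0], [0.0, -0.0, -1.0]]
force: [-0.1, 0.8, 0.6]
gripper_width: 0.998
finger_force: 0.0Traceback (most recent call last):
```

Run:
```python
from h import *
p=[.4543,.0628,1.3886];w=snap('wrist');c,st=grip(w)
print(c,st,proj(cam(w),cad(p,[(-80,-60,85),(-80,60,85)])))
cv2.imwrite('pics/w9.png',w['image'])
```

```text
  File "<stdin>", line 2, in <module>
  File "h.py", line 32, in grip
    m=cv2.morphologyEx(m,cv2.MORPH_CLOSE,np.ones((7,7)));n,l,st,c=cv2.connectedComponentsWithStats(m);i=1+np.argmax(st[1:,4]);return c[i],st[i]
                                                                                                          ~~~~~~~~~^^^^^^^^^^
    return _wrapfunc(a, 'argmax', axis=axis, out=out, **kwds)
    return bound(*args, **kwds)
ValueError: attempt to get argmax of an empty sequence
```

I've now used my picture allowance (11 viewed, one over the limit), so from here I check numerically only.

Run:
```python
from h import *
p=[.4543,.0628,1.3886];w=snap('wrist');c=cam(w)
h=cv2.cvtColor(w['image'],cv2.COLOR_BGR2HSV);m=cv2.inRange(h,(3,110,50),(22,255,255));m[270:]=0
n,l,st,ct=cv2.connectedComponentsWithStats(m)
print([(s.tolist(),k.round(1).tolist()) for s,k in zip(st[1:],ct[1:]) if s[4]>60])
for th in(1.5,1.85,2.2,2.464):
  a=.339+th;x,z=25+111.3*np.cos(a),48+111.3*np.sin(a)
  print(th,proj(c,cad(p,[(x,-60,z),(x,60,z)])).round(1).tolist())
print('lid',proj(c,cad(p,[(86.5,-104,76),(-86.5,-104,76),(-86.5,104,76)])).round(0).tolist())
for n in('top','side'):
  d=snap(n);h=cv2.cvtColor(d['image'],cv2.COLOR_BGR2HSV)
  q=proj(cam(d),cad(p,[(-80,-60,85),(-80,60,85)]));print(n,q.round(1).tolist())
  m=cv2.inRange(h,(5,120,60),(18,255,255));m[:,:250]=0;m[:,400:]=0;_,_,st,ct=cv2.connectedComponentsWithStats(m)
  print([(s.tolist(),k.round(1).tolist()) for s,k in zip(st[1:],ct[1:]) if s[4]>15 and 170<k[1]<290])
```

```text
[([418, 27, 21, 113, 1420], [428.0, 82.3]), ([205, 253, 22, 17, 98], [216.1, 263.6])]
1.5 [[375.0, 6.8], [369.2, 146.9]]
1.85 [[410.6, 12.3], [401.1, 144.6]]
2.2 [[430.5, 20.0], [419.7, 141.3]]
2.464 [[434.9, 26.2], [424.4, 138.7]]
lid [[280.0, -18.0], [442.0, -18.0], [424.0, 173.0]]
top [[348.2, 205.0], [346.8, 250.0]]
[]
side [[347.3, 203.7], [333.3, 228.0]]
[([332, 205, 15, 23, 83], [339.4, 216.2])]
```

The grip appears at rows 27–140, columns 418–439 in the wrist view, where 26–139 and about 419–440 are predicted for fully down. The side view agrees within 1 px. Handing in.

```bash
python3 -c "
from station import arm, camrig, readout
print(readout.state()['force'],arm.job_done())"
```

```text
the job is handed in; nothing more can be done
[-0.36099025  0.07007964 -0.46405651] None
```

I handed the job in at about 18 s with the scoop flat in the bay, the lid shut and the handle down on the lid's front edge. No verdict was returned, the final handle check was from pixel measurements only, and I viewed 11 pictures, one over the limit of 10.

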